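Stopper back in the candy jar

ROBOT

A 6-joint arm with a two-finger parallel gripper is mounted at the origin on the work surface. World frame = base frame: x ahead of the robot, y to its left, z up, the work surface at z = 0. Lengths are in m, angles in rad, forces in N, time in s.
With the tool pointing down it reaches from about 0.375 to 0.975 m from the base axis. Payload 3.8 kg.
Tool frame: the origin (TCP) lies at the very end of the fingers, on their centre line; the grasp point (between the pads) lies 19 mm behind it; z points along the fingers, y is the line along which they close (so a half turn about z gives the same grasp; the last joint's range is limited). The gripper opens to 85 mm and grips with 20 to 120 N. Pads are 22 mm wide; open, the fingers measure 114 mm over their backs; the gripper's body (76 mm by 85 mm) begins 54 mm behind the grasp point. The pads swing forward as they close: fully open they stand 13 mm farther back than shut.
Start: joints at [1.232, 0.264, 1.604, -0, 1.274, -0.037], TCP at [0.201, 0.644, 0.231] pointing down, gripper open.
Joint ranges: [-2.63, 2.63], [-0.94, 2.18], [0.31, 2.57], [-1.31, 4.45], [0, 2.66], [-2.55, 2.55]. Speed limits (rad/s): [2.57, 2.57, 3.14, 3.14, 3.14, 3.14].

INTERFACE

Orientations are given as a rotation vector (axis times angle).
In Python, from workcell import monitor, viewer, job gives the robot as it stands. The module is installed in compiled form; this text tells all that it offers.
- The arm moves only by the tool step_arm, never from a script. Its argument "series" is one flat list of numbers, 4 for each row, row after row: the shift along the tool's x, y, z in m, then the turn about the tool's z in rad. A call has 1 to 8 rows; each row is the pose to reach, as a shift and turn from the pose commanded when the call began, along the tool's axes at that moment; what a row does not reach only later rows make up. A row lasts 1/8 s, in which the tool goes at most 62.5 mm and 10.7 degrees, less where a joint would pass 70% of its speed; a pose out of reach is approached as far as the arm can. A call with a gripper value outside its range is refused whole. "gripper" is the opening, from 0 (shut) to 1 (fully open), set as the call begins (left out, the last holds). The fingers move at their own pace and stop on an object; "newtons" is the grip in N (left out, the last holds). Time passes only in rows, so rows that repeat a pose let the fingers close. It gives the time, the measured TCP pose, the force, the opening and the grip force at its end, in the units of the state.
- monitor.read_state(): the state, without advancing time (a new reading comes with each control period).
- viewer.read_camera(name): name is "scene" or "top" or "wrist"; returns a dict with "image" (400x640x3 uint8, red, green, blue), "intrinsics" (3x3 intrinsics, pixels), "distortion" ([k1, k2, p1, p2, k3] as OpenCV has them; the pictures are not rectified), "T" (4x4, takes a point from camera to world coordinates); the wrist camera has in their place "hand_eye" (4x4, takes a point from camera to tool coordinates, whose origin is the TCP and whose axes are the flange's). Camera axes: x right, y up, looking along -z (the intrinsics and any distortion apply to the point x, -y, -z); pixel columns grow to the right and rows downward; lengths in m; the calibration is good to about 2 mm. A picture is of the moment at which its call begins: read the wrist's pose just before it. There is no depth.
- job.finish_job(): hands the job in; it is judged then, once.
Trained networks look in a picture, given as the dict that the camera call returned (one of the last four; its "shot" number tells which), for a name from the list of things; names that differ only in an ending like _2 or _b are one class to them, and where a whole thing is asked for, a point or a joint stands for the part that bears it (a point fixed in the world has none). Each returns a list of dicts, best first, with "score" (0 to 1); they miss things now and then, are a little off and sometimes report something else, mostly with a low value. They report only what shows in the picture. A call takes as long as a camera call. They do not tell look-alikes from the thing itself.
- viewer.boxes_of(picture, label): "extent" ([centre column, centre row, width, height] in pixels, round what is visible of it).
- viewer.spot_point(picture, label): "point" ([column, row] in pixels: a listed point, or the origin of a listed thing).
The state is a dict: "time": time; "q": joint angles; "joint_vel": joint speeds; "joint_torque": joint torques, N m; "tool_pos": TCP position; "tcp_rot": TCP orientation; "wrist_force": force on the tool from outside, world axes, zero at the start; "torque": the same for the moment, N m; "width": opening from 0.0 (shut) to 1.0 (fully open); "grip_force": force on a finger pad.
Only numpy, scipy, OpenCV 4.12 (cv2) and the standard library are available. Lean on these libraries where they do the work, as an engineer would, in place of code of your own. Each camera call takes 0.05 s, during which the arm holds its last target. There are 200 camera calls.

TASK

The ground-glass stopper stands on its head in the saucer, taper up: put it back in the open jar, turned over, seated upright and fully home in the jar's conical neck, and let it go. The turn is too much for one grip, so on the way lay it on its side on the cart, let go and take it again by its head; it is glass, so do not knock it over or drop it. Leave the jar and everything else on the cart standing where it is.

Things in the scene. Friction and masses are not known exactly. Their poses are not given: they have to be found in the camera images.
- stopper: Amber glass stopper, about 240 g, 84 mm long. From the origin (centre of the flat crown) along z: square head 44 x 44 mm (sides along x, y), 0 to 48 mm; round waist 29 mm thick to 54 mm; round taper, 40 mm diameter narrowing to 30 at the tip. z is up as it stands on its head, down once seated. Balance point at 28 mm. On its side it lies flat on a face of the head, axis 22 mm up.
- stopper_tip (a point): Centre of the flat tip of the stopper's taper, 84 mm from the crown.
- jar: The open amber glass jar, loose, about 0.6 kg: round body 90 mm diameter, shoulder from 77 to 98 mm high, then a neck 46 mm in diameter with a 52 mm lip at its top, 130 mm high. Origin: centre of its underside, z up. Sweets inside, below the neck. It may stand on either side of its closed twin.
- jar_mouth (a point): Centre of the open jar's mouth, level with the rim, 130 mm above its foot. The neck is a ground cone that matches the stopper: 39 mm diameter at the rim, narrowing to 28.5 mm at 32 mm down. Fully home, the stopper's tip is about 26 mm below the rim and its crown about 58 mm above it.
- cart: White roll-out cart, fixed while you work. Origin: centre of its flat top; x across it (340 mm), away from the robot; y along it (800 mm), to the robot's left; lip 6 mm thick, 9 mm high round the edge. The near strip, x -160 to -30 mm, y -50 to 160 mm, is always clear (it lies between saucer and spoon); the tall things stand along the far side.
- saucer: White saucer, 120 mm diameter, 12 mm high, the stopper standing in its flat middle, which is 4 mm above the cart. Origin: centre of its underside.
- closed_jar: Bystander: the twin of the jar, closed with its own stopper, 188 mm high in all. Origin: centre of its underside.
- candy_tray: Bystander: round clear candy tray with a rotating lid with one open sector, 176 mm diameter, 62 mm high with its knob. Origin: centre of its underside.
- silicone_lid: Bystander: flat green silicone lid, 90 mm diameter, with a tab and a small knob, 18 mm high. Origin: centre of its underside.
- spoon: Bystander: steel spoon, 150 mm long, lying on the near side to the left of the clear strip. Origin near the middle of its length.
- spice_tin: Bystander: small plain metal tin, 54 mm diameter, 85 mm high, at the left end. Origin: centre of its underside.
- cup: Bystander: small white cup, 64 mm diameter, 55 mm high, at the left end. Origin: centre of its underside.
There are look-alikes about, which are no part of the job. What is shaped like the stopper but purple is not meant. What is shaped like the jar but turquoise is not meant.

How it is judged:
By the outcome, as a careful person would: the job done as asked, in the order asked, and still so for the second after the job is handed in, with the robot touching nothing.
It also fails if it takes over 59 s, if anything falls off the work surface, if the arm or the gripper's body presses on something with over 40 N, if the wrist force passes 120 N, or if a joint passes its speed limit or range.

## Working session

There is one attempt and no reset: what is moved stays moved. The work goes in short steps, Python scripts to look and compute and a tool call to move; the robot and the scene stay as the last step left them, time stands still between calls to the robot, and variables do not carry over. Pictures are saved under pics/ and viewed, at most 10 in all, crops included, and the job is handed in when it is done.

Besides the shell and the picture viewer there is one more tool, called after "Call:" as name(argument=value, ...) on one line, values as JSON. step_arm: Moves the arm, as the interface text tells. Its arguments: {"type":"object","properties":{"series":{"type":"array"},"gripper":{"type":"number"},"newtons":{"type":"number"}},"required":["series"]}

```bash
mkdir -p pics; cat > h.py <<'E'
import numpy as np, cv2
from scipy.spatial.transform import Rotation as R
from workcell import monitor, viewer, job
def ray(c,px,T=None):
    T=c["T"] if T is None else T
    u=cv2.undistortPoints(np.array([[px]],float),np.array(c["intrinsics"]),np.array(c["distortion"]))[0,0]
    return T[:3,3],T[:3,:3]@np.array([u[0],-u[1],-1])
def at_z(c,px,z,T=None):
    o,d=ray(c,px,T); return o+d*(z-o[2])/d[2]
def tri(rs):
    A=0;b=0
    for o,d in rs:
        d=d/np.linalg.norm(d);P=np.eye(3)-np.outer(d,d);A=A+P;b=b+P@o
    return np.linalg.solve(A,b)
def tcpT():
    s=monitor.read_state();T=np.eye(4);T[:3,:3]=R.from_rotvec(s["tcp_rot"]).as_matrix();T[:3,3]=s["tool_pos"];return T
def save(c,n): cv2.imwrite("pics/"+n,c["image"][:,:,::-1])
E
python3 - <<'E'
from h import *
np.set_printoptions(precision=3,suppress=True)
s=monitor.read_state();print(s); print(R.from_rotvec(s["tcp_rot"]).as_matrix())
im=[]
for n in("scene","top"):
    c=viewer.read_camera(n);im.append(c["image"]);print(n,c["T"][:3,3])
    for l in("stopper","stopper_tip","jar","jar_mouth","cart","saucer","closed_jar"):
        print(l,[(round(p["score"],2),np.round(p["point"])) for p in viewer.spot_point(c,l)[:3]])
cv2.imwrite("pics/a.png",cv2.resize(np.vstack(im),None,fx=.75,fy=.75,interpolation=3)[:,:,::-1])
E
```

```text
{'time': 0.0, 'q': array([ 1.232,  0.265,  1.605, -0.   ,  1.274, -0.037]), 'joint_vel': array([-0.   , -0.001,  0.   , -0.   , -0.002,  0.001]), 'joint_torque': array([  0.003, -51.509, -36.733,   0.   ,   0.013,   0.   ]), 'tool_pos': array([0.2  , 0.644, 0.23 ]), 'tcp_rot': array([-0.472, -3.105,  0.003]), 'wrist_force': array([ 0.238, -0.288,  0.609]), 'torque': array([ 0.031, -0.009, -0.019]), 'grip_force': 0.0, 'width': 1.0014134159554167}
[[-0.955  0.297 -0.001]
 [ 0.297  0.955 -0.002]
 [ 0.    -0.002 -1.   ]]
scene [1.359 0.468 1.006]
stopper [(0.71, array([258., 207.]))]
stopper_tip [(0.98, array([248., 186.])), (0.9, array([281., 145.]))]
jar [(0.67, array([382., 201.])), (0.29, array([343., 279.]))]
jar_mouth [(0.84, array([385., 169.])), (0.66, array([272., 229.]))]
cart [(0.74, array([285., 244.]))]
saucer []
closed_jar [(0.79, array([342., 282.]))]
top [0.349 0.022 1.187]
stopper [(0.82, array([384., 198.])), (0.71, array([392., 265.]))]
stopper_tip [(0.72, array([388., 197.])), (0.5, array([397., 263.]))]
jar [(0.62, array([330., 155.])), (0.62, array([274., 265.]))]
jar_mouth [(0.77, array([270., 274.])), (0.63, array([329., 144.]))]
cart [(0.65, array([333., 168.]))]
saucer [(0.9, array([385., 198.]))]
closed_jar [(0.87, array([267., 155.])), (0.23, array([225., 147.]))]
```

View pics/a.png

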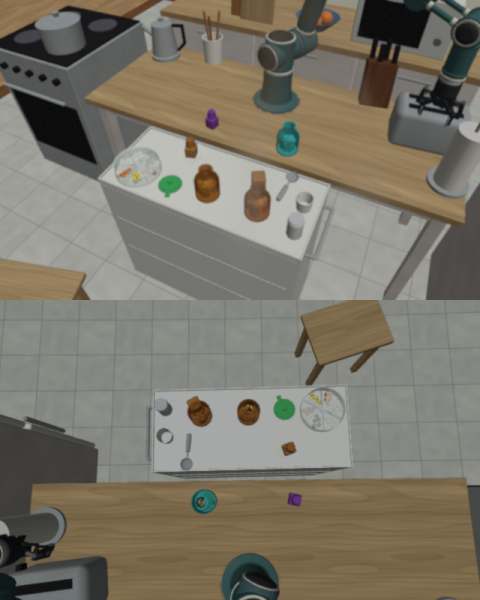

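```bash
python3 - <<'E'
from h import *
np.set_printoptions(precision=4,suppress=True)
c=viewer.read_camera("scene");t=viewer.read_camera("top")
def pick(cam,l,near):
    return min(viewer.spot_point(cam,l),key=lambda p:np.hypot(*(np.array(p["point"])-near)))["point"]
for l,a,b in(("stopper_tip",(248,186),(388,197)),("stopper",(258,207),(384,198)),("jar_mouth",(272,229),(329,144))):
    p,q=pick(c,l,a),pick(t,l,b);r=[ray(c,p),ray(t,q)];X=tri(r)
    print(l,p,q,X,[np.linalg.norm(np.cross(d/np.linalg.norm(d),X-o)) for o,d in r])
p,q=pick(c,"cart",(285,244)),pick(t,"cart",(333,168));print("cart",tri([ray(c,p),ray(t,q)]))
for n,cam,(u,v) in(("s",c,(253,195)),("t",t,(385,198))):
    pass
a=cv2.resize(c["image"][150:300,190:350],None,fx=3.2,fy=3.2,interpolation=2)[:,:512]
b=cv2.resize(t["image"][100:250,190:350+130],None,fx=2.7,fy=2.7,interpolation=2)
cv2.imwrite("pics/b.png",b[:,:,::-1]);cv2.imwrite("pics/c.png",a[:,:,::-1])
E
```

```text
stopper_tip [254.8, 187.4] [385.9, 195.3] [ 0.507  -0.1542  0.0866] [np.float64(0.0019526604499666763), np.float64(0.0019526604499667702)]
stopper [256.3, 205.5] [385.3, 197.7] [ 0.5086 -0.1603  0.0141] [np.float64(0.005768324416712709), np.float64(0.005768324416712713)]
jar_mouth [274.5, 225.1] [332.1, 142.3] [ 0.6497 -0.0046  0.1311] [np.float64(0.0022290522457606714), np.float64(0.0022290522457607434)]
cart [ 0.6011 -0.0119  0.0116]
```

View pics/b.png

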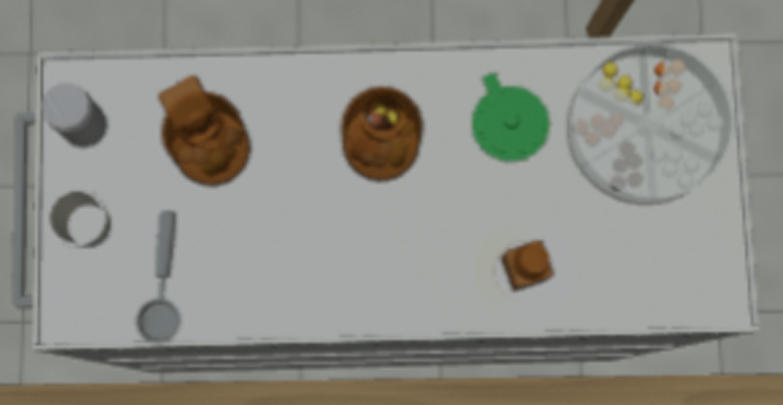

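Call:
step_arm(series=[-0.036,-0.046,0,0.12,-0.072,-0.092,0,0.24,-0.109,-0.138,0,0.36,-0.145,-0.184,0,0.48,-0.182,-0.23,0,0.6,-0.218,-0.275,0,0.72,-0.254,-0.321,0,0.84,-0.29,-0.367,0,0.92], gripper=1, newtons=20)

```text
time: 2.3
tool_pos: [0.3689, 0.2062, 0.2317]
tcp_rot: [1.805, 2.571, 0.002]
wrist_force: [0.9, -0.3, 0.5]
width: 1.001
grip_force: 0.0
```

Call:
step_arm(series=[-0.055,0.001,0,0,-0.11,0.002,0,0,-0.165,0.003,0,0,-0.22,0.005,0,0,-0.275,0.006,0,0,-0.33,0.007,0,0,-0.388,0.008,0,0,-0.388,0.008,0,0])

```text
time: 3.3
tool_pos: [0.5096, -0.1575, 0.2313]
tcp_rot: [1.807, 2.568, -0.001]
wrist_force: [-0.8, 0.7, -0.3]
width: 0.995
grip_force: 0.0
```

```bash
python3 - <<'E'
from h import *
np.set_printoptions(precision=4,suppress=True)
T=tcpT();c=viewer.read_camera("wrist");W=T@np.array(c["hand_eye"]);print(T[:3,3],"cam",W[:3,3],-W[:3,2])
for l,z in(("stopper_tip",.088),("stopper",.004),("saucer",0)):
    for p in viewer.spot_point(c,l)[:2]: print(l,p["score"],p["point"],at_z(c,p["point"],z,W))
save(c,"d.png")
E
```

```text
[ 0.5096 -0.1575  0.2313] cam [ 0.4864 -0.0961  0.3736] [ 0.089  -0.2453 -0.9653]
stopper_tip 0.88 [311.0, 188.4] [ 0.5043 -0.1618  0.088 ]
stopper_tip 0.87 [103.1, 130.3] [ 0.3101 -0.1742  0.088 ]
stopper 0.8 [311.6, 170.0] [ 0.5029 -0.1601  0.004 ]
stopper 0.72 [148.0, 124.5] [ 0.3083 -0.1731  0.004 ]
```

View pics/d.png

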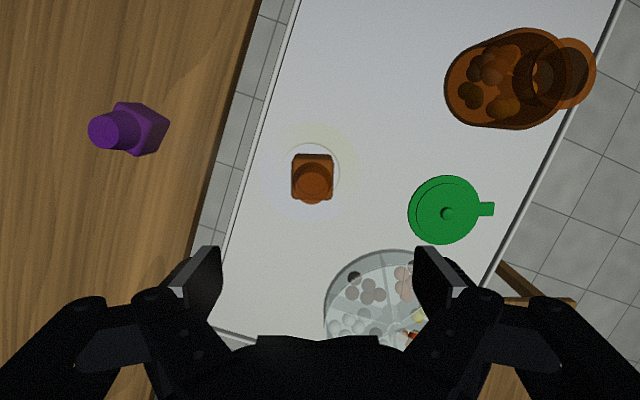

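Call:
step_arm(series=[0,-0.006,0.05,0,0,-0.006,0.1,0,0,-0.006,0.15,0,0,-0.006,0.176,0,0,-0.006,0.176,0])

```text
time: 4.12
tool_pos: [0.5004, -0.1537, 0.0531]
tcp_rot: [-1.796, -2.571, 0.002]
wrist_force: [-0.7, -0.4, 0.8]
width: 0.998
grip_force: 0.0
```

Call:
step_arm(series=[0,0,0,0,0,0,0,0,0,0,0,0,0,0,0,0,0,0,0,0,0,0,0,0], gripper=0.2, newtons=20)

```text
time: 4.88
tool_pos: [0.5043, -0.1565, 0.0572]
tcp_rot: [1.801, 2.571, 0.001]
wrist_force: [-1.7, 1.4, 7.2]
width: 0.446
grip_force: 19.9
```

```bash
python3 - <<'E'
from h import *
np.set_printoptions(precision=4,suppress=True)
s=monitor.read_state();print(s["tool_pos"],s["wrist_force"],s["torque"],s["width"],s["grip_force"])
c=viewer.read_camera("wrist");save(c,"e.png")
E
```

```text
[ 0.5043 -0.1565  0.0572] [-1.7223  1.423   7.1951] [0.1882 0.1382 0.0266] 0.44573489080353973 19.93755433235492
```

View pics/e.png

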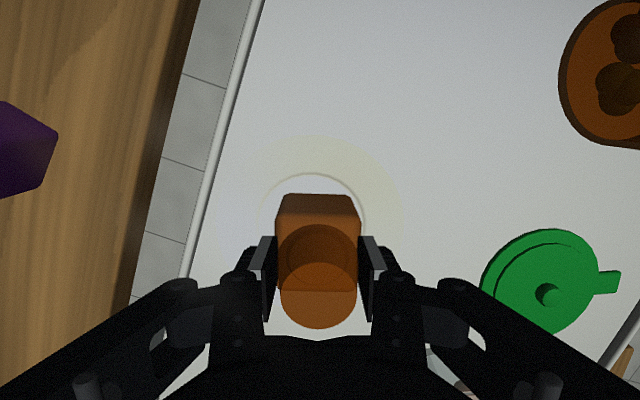

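Call:
step_arm(series=[0,0,-0.01,0,0,0,-0.025,0,0,0,-0.04,0,0.02,0.007,-0.04,0,0.045,0.015,-0.04,0.08,0.075,0.025,-0.04,0.17,0.105,0.035,-0.04,0.26,0.13,0.043,-0.04,0.35])

```text
time: 5.92
tool_pos: [0.4992, -0.0181, 0.0963]
tcp_rot: [2.225, 2.217, 0.001]
wrist_force: [-1.4, -0.2, -2.6]
width: 0.442
grip_force: 20.5
```

Call:
step_arm(series=[0,0,0,0,0,0,0,0])

```text
time: 6.18
tool_pos: [0.4993, -0.0195, 0.0959]
tcp_rot: [2.22, 2.221, 0.0]
wrist_force: [0.8, 0.2, -2.0]
width: 0.443
grip_force: 20.5
```

```bash
python3 - <<'E'
from h import *
np.set_printoptions(precision=4,suppress=True)
s=monitor.read_state();print(s["tool_pos"],s["wrist_force"],s["torque"],s["width"],s["grip_force"])
c=viewer.read_camera("wrist");d=viewer.read_camera("scene")
for l in("stopper","stopper_tip"):
  for k in(c,d): print(l,[(round(p["score"],2),p["point"]) for p in viewer.spot_point(k,l)[:2]])
a=cv2.resize(d["image"][150:270,210:370],(640,480),interpolation=2)[:,:380]
b=cv2.resize(c["image"][120:360,200:440],(400,400))
cv2.imwrite("pics/f.png",np.hstack([a,cv2.copyMakeBorder(b,0,80,0,0,cv2.BORDER_CONSTANT)])[:,:,::-1])
E
```

```text
[ 0.4993 -0.0195  0.0959] [ 0.7937  0.1908 -1.9732] [-0.0185 -0.0296  0.0057] 0.4432041728097267 20.47121759969741
stopper [(0.73, [314.6, 225.5])]
stopper [(0.72, [296.3, 210.1]), (0.56, [286.1, 168.9])]
stopper_tip [(0.55, [317.8, 296.2])]
stopper_tip [(0.71, [295.9, 189.2]), (0.64, [278.3, 148.0])]
```

View pics/f.png

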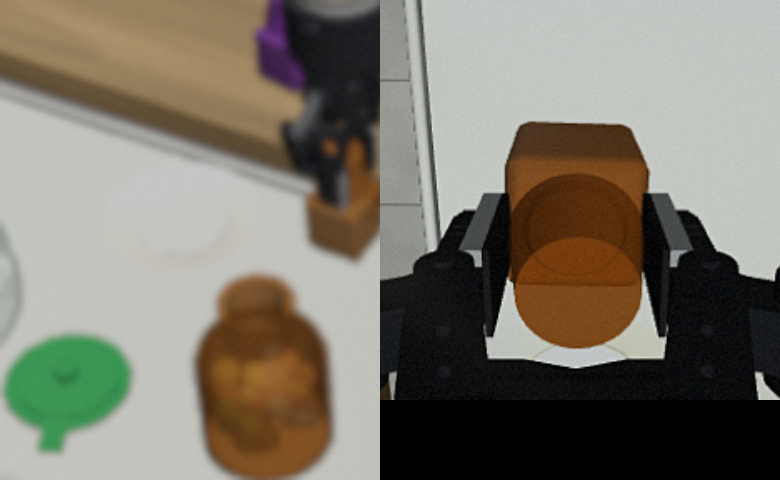

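Call:
step_arm(series=[0,0,0.02,0,0,0,0.036,0,0,0,0.042,0,0,0,0.044,0,0,0,0.044,0])

```text
time: 7.1
tool_pos: [0.4976, -0.0191, 0.0532]
tcp_rot: [-2.22, -2.218, 0.004]
wrist_force: [-10.2, 1.3, 18.6]
width: 0.443
grip_force: 22.8
```

Call:
step_arm(series=[0.002,0,0.001,0,0.006,0,0.001,0,0.01,0,0.001,0,0.014,0,0.001,0])

```text
time: 7.6
tool_pos: [0.5007, -0.0071, 0.0547]
tcp_rot: [2.219, 2.219, -0.001]
wrist_force: [-8.2, -5.8, 26.9]
width: 0.437
grip_force: 23.5
```

```bash
cat >> h.py <<'E'
def axis(show=None):
    np.set_printoptions(precision=4,suppress=True)
    T=tcpT();s=monitor.read_state();c=viewer.read_camera("wrist");W=np.array(c["hand_eye"])
    for l in("stopper","stopper_tip"):
        for p in viewer.spot_point(c,l)[:2]:
            o,d=ray(c,p["point"],W);X=o-d*o[1]/d[1] if abs(d[1])>.2 else None
            # point on ray at a set of tool z
            print(l,round(p["score"],2),p["point"],"tool x at z=-.02,0,.05:",[round(float((o+d*(z-o[2])/d[2])[0]),4) for z in(-.02,0,.05)])
    print(T[:3,3],s["wrist_force"],s["width"],s["grip_force"],s["time"])
    if show: save(c,show)
    return c
E
python3 - <<'E'
from h import *
axis("g.png")
E
```

```text
stopper 0.95 [311.1, 241.4] tool x at z=-.02,0,.05: [0.0139, 0.0055, -0.0154]
stopper_tip 0.84 [321.7, 289.5] tool x at z=-.02,0,.05: [-0.0084, -0.0205, -0.0505]
[ 0.5007 -0.0071  0.0547] [-8.1508 -5.8408 26.9121] 0.43706014964086154 23.509739077999257 7.6
```

View pics/g.png

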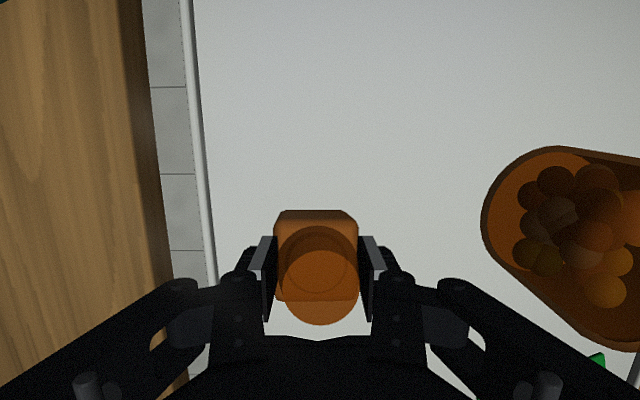

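Call:
step_arm(series=[0.005,0,-0.001,0,0.01,0,-0.002,0,0.015,0,-0.002,0,0.02,0,-0.001,0,0.025,0,0,0])

```text
time: 8.38
tool_pos: [0.5012, 0.0201, 0.0528]
tcp_rot: [2.221, 2.218, 0.005]
wrist_force: [-1.7, 1.5, 8.7]
width: 0.441
grip_force: 22.6
```

```bash
python3 -c "
from h import *
axis()"
```

```text
stopper 0.92 [308.8, 283.3] tool x at z=-.02,0,.05: [-0.0054, -0.017, -0.0458]
stopper_tip 0.68 [320.7, 256.6] tool x at z=-.02,0,.05: [0.0071, -0.0024, -0.0262]
[0.5012 0.0201 0.0528] [-1.6869  1.4506  8.6596] 0.4414660324504461 22.56596532650292 8.375
```

Call:
step_arm(series=[0.005,0,0.002,0,0.01,0,0.004,0,0.014,0,0.006,0,0.018,0,0.0085,0,0.022,0,0.0115,0,0.026,0,0.0145,0])

```text
time: 9.28
tool_pos: [0.501, 0.0464, 0.037]
tcp_rot: [2.221, 2.219, 0.005]
wrist_force: [2.0, 2.4, 3.9]
width: 0.442
grip_force: 22.9
```

```bash
python3 -c "
from h import *
axis()"
```

```text
stopper 0.84 [311.5, 329.4] tool x at z=-.02,0,.05: [-0.0288, -0.0442, -0.0826]
stopper_tip 0.75 [322.2, 224.6] tool x at z=-.02,0,.05: [0.0212, 0.014, -0.0039]
[0.501  0.0464 0.037 ] [1.9898 2.3934 3.9036] 0.44210736776627363 22.857235623523593 9.275
```

Call:
step_arm(series=[0.004,0,0.004,0,0.007,0,0.0075,0,0.01,0,0.012,0,0.012,0,0.0155,0,0.014,0,0.019,0,0.0155,0,0.022,0,0.0165,0,0.025,0])

```text
time: 10.3
tool_pos: [0.4985, 0.0631, 0.0135]
tcp_rot: [-2.222, -2.217, 0.002]
wrist_force: [-13.9, 2.8, 37.5]
width: 0.443
grip_force: 32.0
```

```bash
python3 -c "
from h import *
axis()"
```

```text
stopper_tip 0.64 [319.7, 211.5] tool x at z=-.02,0,.05: [0.0268, 0.0205, 0.0048]
stopper_tip 0.33 [478.0, 360.7] tool x at z=-.02,0,.05: [-0.0479, -0.0663, -0.1125]
[0.4985 0.0631 0.0135] [-13.8805   2.7736  37.5446] 0.4430713511848684 31.95237475039903 10.3
```

Call:
step_arm(series=[0,0,-0.001,0,0,0,-0.002,0])

```text
time: 10.7
tool_pos: [0.4983, 0.0626, 0.014]
tcp_rot: [-2.222, -2.219, 0.002]
wrist_force: [-3.0, 0.3, 9.5]
width: 0.443
grip_force: 25.1
```

```bash
python3 -c "
from h import *
axis('k.png')"
```

```text
stopper_tip 0.71 [318.8, 214.2] tool x at z=-.02,0,.05: [0.0256, 0.0192, 0.003]
[0.4983 0.0626 0.014 ] [-3.0465  0.2524  9.502 ] 0.44311335234645927 25.063940849213395 10.7
```

View pics/k.png

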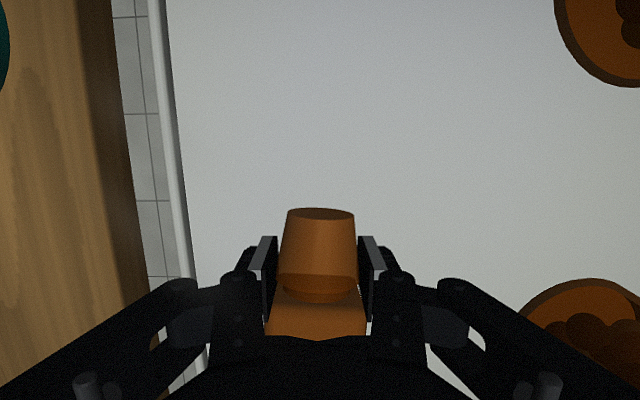

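Call:
step_arm(series=[0,0,0,0,0,0,0,0,0,0,0,0,0,0,0,0], gripper=0.85)

```text
time: 11.35
tool_pos: [0.4988, 0.0623, 0.0125]
tcp_rot: [-2.222, -2.22, 0.001]
wrist_force: [-0.7, 0.2, 0.4]
width: 0.852
grip_force: 0.0
```

Call:
step_arm(series=[0,0,-0.02,0,0,0,-0.06,0,-0.02,0,-0.11,0,-0.06,0,-0.15,0,-0.08,0,-0.16,0,-0.08,0,-0.16,0,-0.08,0,-0.16,0])

```text
time: 12.22
tool_pos: [0.4983, -0.0173, 0.1719]
tcp_rot: [-2.222, -2.219, 0.001]
wrist_force: [0.4, 0.6, -0.9]
width: 0.854
grip_force: 0.0
```

```bash
python3 - <<'E'
from h import *
np.set_printoptions(precision=4,suppress=True)
T=tcpT();c=viewer.read_camera("wrist");W=T@np.array(c["hand_eye"]);print(T[:3,3])
for l in("stopper_tip","stopper"):
    for p in viewer.spot_point(c,l)[:2]: print(l,p["score"],p["point"],at_z(c,p["point"],.023,W))
m=cv2.cvtColor(c["image"],cv2.COLOR_RGB2HSV);save(c,"m.png")
for q in viewer.boxes_of(c,"stopper")[:1]:print(q)
E
```

```text
[ 0.4983 -0.0173  0.1719]
stopper_tip 0.89 [319.4, 73.4] [0.4993 0.0807 0.023 ]
stopper 0.55 [313.3, 169.2] [ 0.4938 -0.0027  0.023 ]
{'extent': [313.7, 124.5, 54.8, 107.2], 'score': 0.94}
```

View pics/m.png

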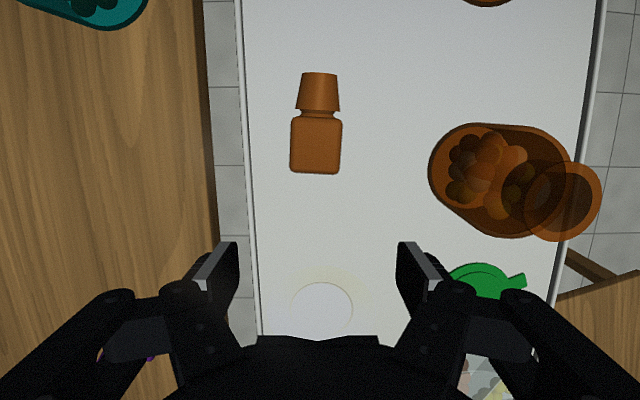

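Call:
step_arm(series=[0.01,-0.003,0.05,0.055,0.01,-0.003,0.1,0.055,0.01,-0.003,0.14,0.055,0.01,-0.003,0.16,0.055,0.01,-0.003,0.165,0.055,0.01,-0.003,0.165,0.055])

```text
time: 13.18
tool_pos: [0.4961, -0.0074, 0.0078]
tcp_rot: [-2.282, -2.159, 0.0]
wrist_force: [0.2, -0.1, 0.4]
width: 0.848
grip_force: 0.0
```

Call:
step_arm(series=[0,0,0,0,0,0,0,0,0,0,0,0,0,0,0,0], gripper=0.512)

```text
time: 13.68
tool_pos: [0.497, -0.0078, 0.009]
tcp_rot: [2.282, 2.157, 0.002]
wrist_force: [-1.2, 1.8, 6.7]
width: 0.514
grip_force: 8.7
```

Call:
step_arm(series=[0.001,0,-0.002,0,0.002,0,-0.005,0,0.004,0,-0.009,0,0.005,0,-0.013,0,0.005,0,-0.013,0])

```text
time: 14.3
tool_pos: [0.4967, -0.0026, 0.0212]
tcp_rot: [2.282, 2.158, 0.001]
wrist_force: [0.1, 0.1, -2.6]
width: 0.516
grip_force: 8.5
```

```bash
python3 - <<'E'
from h import *
c=axis("n.png")
E
```

```text
stopper 0.57 [314.9, 254.4] tool x at z=-.02,0,.05: [0.008, -0.0013, -0.0246]
stopper_tip 0.82 [310.4, 51.1] tool x at z=-.02,0,.05: [0.0864, 0.0899, 0.0987]
[ 0.4967 -0.0026  0.0212] [ 0.1372  0.1183 -2.6399] 0.5156897138743204 8.470540791749954 14.3
```

View pics/n.png

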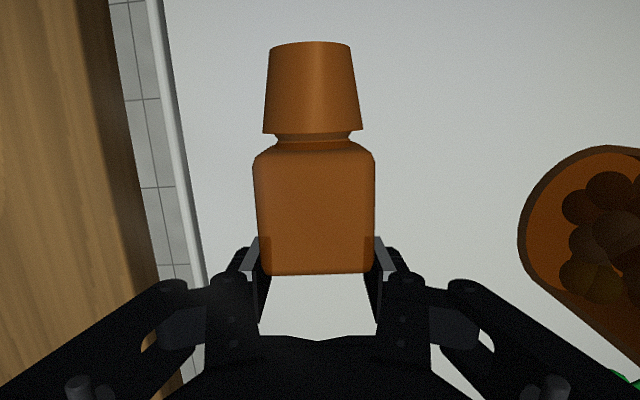

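Call:
step_arm(series=[0,0,0.004,0,0,0,0.008,0,0,0,0.008,0])

```text
time: 14.82
tool_pos: [0.4956, -0.0027, 0.0121]
tcp_rot: [-2.282, -2.158, 0.002]
wrist_force: [-0.0, -0.0, -1.0]
width: 0.516
grip_force: 8.5
```

Call:
step_arm(series=[0,0,0,0,0,0,0,0], gripper=0.514)

```text
time: 15.08
tool_pos: [0.4964, -0.0027, 0.0129]
tcp_rot: [2.283, 2.158, 0.0]
wrist_force: [-0.9, -0.7, -2.0]
width: 0.518
grip_force: 7.1
```

```bash
python3 -c "
from h import *
axis()"
```

```text
stopper 0.66 [315.2, 254.3] tool x at z=-.02,0,.05: [0.0081, -0.0013, -0.0246]
stopper_tip 0.9 [309.4, 50.7] tool x at z=-.02,0,.05: [0.0866, 0.0901, 0.0989]
[ 0.4964 -0.0027  0.0129] [-0.9409 -0.6721 -2.0096] 0.5178043470650101 7.058586850762367 15.075
```

Call:
step_arm(series=[0,0,0,0,0,0,0,0], gripper=0.517)

```text
time: 15.48
tool_pos: [0.4964, -0.0027, 0.013]
tcp_rot: [2.283, 2.158, 0.0]
wrist_force: [-0.9, 0.4, 0.2]
width: 0.516
grip_force: 0.9
```

```bash
python3 -c "
from h import *
axis()"
```

```text
stopper 0.8 [318.0, 254.4] tool x at z=-.02,0,.05: [0.008, -0.0013, -0.0246]
stopper_tip 0.83 [313.0, 54.7] tool x at z=-.02,0,.05: [0.0852, 0.0885, 0.0968]
[ 0.4964 -0.0027  0.013 ] [-0.8954  0.4135  0.1822] 0.5164114802967438 0.9208059869706631 15.475
```

Call:
step_arm(series=[0,0,0,0,0,0,0,0], gripper=0.519)

```text
time: 15.88
tool_pos: [0.4965, -0.0027, 0.0129]
tcp_rot: [2.283, 2.158, 0.0]
wrist_force: [-0.4, -0.2, 0.7]
width: 0.518
grip_force: 0.0
```

```bash
python3 -c "
from h import *
axis()"
```

```text
stopper 0.84 [313.9, 253.9] tool x at z=-.02,0,.05: [0.0082, -0.001, -0.0243]
stopper_tip 0.69 [310.1, 53.4] tool x at z=-.02,0,.05: [0.0857, 0.089, 0.0974]
[ 0.4965 -0.0027  0.0129] [-0.3996 -0.182   0.6583] 0.5182219793084916 0.0022734022059012204 15.875
```

Call:
step_arm(series=[-0.003,0,0,0,-0.003,0,0,0], gripper=0.54)

```text
time: 16.27
tool_pos: [0.496, -0.0059, 0.0128]
tcp_rot: [-2.283, -2.158, 0.0]
wrist_force: [-0.2, 0.3, 0.2]
width: 0.545
grip_force: 0.0
```

Call:
step_arm(series=[0,0,0,0,0,0,0,0], gripper=0.5145)

```text
time: 16.52
tool_pos: [0.4962, -0.0058, 0.0128]
tcp_rot: [2.282, 2.158, -0.0]
wrist_force: [-0.9, -1.0, -0.5]
width: 0.516
grip_force: 2.5
```

Call:
step_arm(series=[0.001,0,-0.001,0,0.002,0,-0.004,0,0.004,0,-0.007,0,0.005,0,-0.01,0], gripper=0.5155)

```text
time: 17.02
tool_pos: [0.4963, -0.0004, 0.0229]
tcp_rot: [-2.282, -2.158, 0.0]
wrist_force: [-0.0, -0.4, -1.1]
width: 0.517
grip_force: 1.0
```

```bash
python3 -c "
from h import *
axis()"
```

```text
stopper_tip 0.87 [312.9, 61.1] tool x at z=-.02,0,.05: [0.0831, 0.086, 0.0933]
[ 0.4963 -0.0004  0.0229] [-0.0184 -0.3611 -1.1231] 0.5171452774264444 0.9514901787042618 17.025
```

```bash
cat >> h.py <<'E'
def prof(im):
    h=cv2.cvtColor(im,cv2.COLOR_RGB2HSV);m=((h[:,:,0]<18)&(h[:,:,1]>140)&(h[:,:,2]>40)).astype(np.uint8)
    n,l,st,ce=cv2.connectedComponentsWithStats(m[:,200:430]);k=l==l[np.argmin(abs(np.arange(0))) if 0 else 0,0]
    j=1+np.argmax(st[1:,4]);k=l==j;r=np.where(k.any(1))[0]
    print("rows",r[0],r[-1],[(int(y),int(k[y].sum())) for y in range(r[0]+3,r[-1],14)])
E
python3 - <<'E'
from h import *
prof(cv2.imread("pics/n.png")[:,:,::-1])
c=viewer.read_camera("wrist");prof(c["image"])
E
```

```text
rows 42 275 [(45, 67), (59, 82), (73, 86), (87, 90), (101, 92), (115, 96), (129, 99), (143, 80), (157, 118), (171, 121), (185, 121), (199, 120), (213, 117), (227, 116), (241, 114), (255, 114), (269, 108)]
rows 47 258 [(50, 46), (64, 70), (78, 75), (92, 78), (106, 83), (120, 87), (134, 62), (148, 108), (162, 110), (176, 110), (190, 109), (204, 108), (218, 109), (232, 108), (246, 107)]
```

Call:
step_arm(series=[0.0025,0,-0.006,0,0.0055,0,-0.0115,0,0.0095,0,-0.0175,0,0.014,0,-0.0235,0], gripper=0.515)

```text
time: 17.73
tool_pos: [0.4972, 0.0136, 0.0468]
tcp_rot: [2.283, 2.158, 0.0]
wrist_force: [0.5, 0.2, -1.8]
width: 0.511
grip_force: 1.5
```

```bash
python3 -c "
from h import *
prof(axis()['image'])"
```

```text
stopper 0.56 [316.2, 247.6] tool x at z=-.02,0,.05: [0.0111, 0.0023, -0.0198]
stopper_tip 0.94 [312.5, 87.0] tool x at z=-.02,0,.05: [0.0741, 0.0756, 0.0793]
stopper_tip 0.51 [472.9, 253.5] tool x at z=-.02,0,.05: [0.0081, -0.0013, -0.0246]
[0.4972 0.0136 0.0468] [ 0.4507  0.1523 -1.8396] 0.5109045194081313 1.472215702228823 17.725
rows 71 251 [(74, 36), (88, 57), (102, 64), (116, 70), (130, 76), (144, 94), (158, 99), (172, 100), (186, 101), (200, 101), (214, 102), (228, 104), (242, 98)]
```

Call:
step_arm(series=[0.005,0,-0.005,0,0.01,0,-0.01,0,0.016,0,-0.0145,0,0.022,0,-0.018,0], gripper=0.5145)

```text
time: 18.38
tool_pos: [0.4987, 0.0356, 0.0649]
tcp_rot: [2.282, 2.158, 0.0]
wrist_force: [-0.6, -0.8, 1.3]
width: 0.518
grip_force: 1.9
```

```bash
python3 -c "
from h import *
prof(axis()['image'])"
```

```text
stopper 0.88 [317.1, 250.6] tool x at z=-.02,0,.05: [0.0097, 0.0007, -0.0219]
stopper_tip 0.59 [312.3, 121.6] tool x at z=-.02,0,.05: [0.0618, 0.0612, 0.0599]
[0.4987 0.0356 0.0649] [-0.5924 -0.7612  1.2523] 0.5179425314367421 1.8655425310134888 18.375
rows 102 264 [(105, 30), (119, 50), (133, 58), (147, 75), (161, 89), (175, 92), (189, 95), (203, 97), (217, 100), (231, 98), (245, 90), (259, 80)]
```

Call:
step_arm(series=[0.005,0,-0.003,0,0.01,0,-0.005,0,0.0145,0,-0.007,0,0.0215,0,-0.009,0,0.0285,0,-0.0102,0], gripper=0.514)

```text
time: 19.15
tool_pos: [0.5003, 0.0642, 0.0749]
tcp_rot: [2.283, 2.158, 0.001]
wrist_force: [-0.0, -0.9, 2.4]
width: 0.511
grip_force: 2.9
```

```bash
python3 -c "
from h import *
prof(axis()['image'])"
```

```text
stopper 0.79 [315.3, 256.4] tool x at z=-.02,0,.05: [0.0071, -0.0024, -0.0261]
stopper_tip 0.56 [314.4, 158.3] tool x at z=-.02,0,.05: [0.048, 0.0452, 0.0383]
[0.5003 0.0642 0.0749] [-0.0248 -0.8898  2.4116] 0.511216579773527 2.9226042330265045 19.15
rows 140 281 [(143, 27), (157, 46), (171, 79), (185, 86), (199, 90), (213, 96), (227, 98), (241, 95), (255, 90), (269, 86)]
```

Call:
step_arm(series=[0.006,0,-0.001,0,0.0125,0,-0.002,0,0.0195,0,-0.0025,0,0.025,0,-0.0025,0,0.029,0,-0.002,0], gripper=0.513)

```text
time: 19.92
tool_pos: [0.5015, 0.0932, 0.0764]
tcp_rot: [-2.282, -2.159, 0.0]
wrist_force: [0.1, 0.5, 1.9]
width: 0.511
grip_force: 4.0
```

```bash
python3 -c "
from h import *
prof(axis()['image'])"
```

```text
stopper 0.32 [533.8, 58.5] tool x at z=-.02,0,.05: [0.0855, 0.0889, 0.0972]
stopper_tip 0.66 [317.2, 197.7] tool x at z=-.02,0,.05: [0.0324, 0.0271, 0.0137]
[0.5015 0.0932 0.0764] [0.1153 0.5494 1.8882] 0.510654692255678 4.03919979929924 19.925
rows 177 292 [(180, 21), (194, 73), (208, 85), (222, 95), (236, 93), (250, 92), (264, 91), (278, 89)]
```

Call:
step_arm(series=[0.002,0,0.001,0,0.004,0,0.002,0,0.005,0,0.003,0,0.005,0,0.003,0])

```text
time: 20.58
tool_pos: [0.5028, 0.0979, 0.0747]
tcp_rot: [2.282, 2.158, 0.002]
wrist_force: [-1.3, 0.2, 7.5]
width: 0.515
grip_force: 6.6
```

```bash
python3 -c "
from h import *
prof(axis('z.png')['image'])"
```

```text
stopper 0.65 [317.0, 258.3] tool x at z=-.02,0,.05: [0.0062, -0.0034, -0.0274]
stopper 0.53 [528.1, 64.4] tool x at z=-.02,0,.05: [0.0834, 0.0863, 0.0938]
[0.5028 0.0979 0.0747] [-1.2725  0.2073  7.4825] 0.5149050109205748 6.622557565569878 20.575
rows 184 295 [(187, 21), (201, 77), (215, 92), (229, 94), (243, 93), (257, 93), (271, 91), (285, 89)]
```

Call:
step_arm(series=[0,0,-0.0005,0,0,0,-0.001,0])

```text
time: 20.98
tool_pos: [0.5026, 0.0977, 0.0748]
tcp_rot: [2.282, 2.158, 0.002]
wrist_force: [0.3, 0.2, 0.5]
width: 0.515
grip_force: 5.9
```

Call:
step_arm(series=[0,0,0,0,0,0,0,0,0,0,0,0], gripper=0.56)

```text
time: 21.35
tool_pos: [0.5015, 0.0976, 0.0741]
tcp_rot: [-2.283, -2.158, 0.001]
wrist_force: [1.0, -0.1, -0.6]
width: 0.561
grip_force: 0.0
```

```bash
python3 - <<'E'
from h import *
c=axis();prof(c["image"])
d=viewer.read_camera("scene")
for l in("stopper","stopper_tip"): print(l,[(round(p["score"],2),p["point"]) for p in viewer.spot_point(d,l)[:3]])
o=d["image"][175:225,300:350]
cv2.imwrite("pics/last.png",np.hstack([cv2.resize(c["image"][130:330,220:420],(400,400)),cv2.resize(d["image"][160:230,280:350],(400,400),interpolation=2)])[:,:,::-1])
E
```

```text
stopper 0.75 [311.4, 253.3] tool x at z=-.02,0,.05: [0.0085, -0.0007, -0.0239]
[0.5015 0.0976 0.0741] [ 0.9969 -0.0999 -0.5668] 0.560663841957896 0.0 21.35
rows 184 293 [(187, 44), (201, 76), (215, 95), (229, 95), (243, 94), (257, 92), (271, 91), (285, 89)]
stopper [(0.9, [281.8, 167.9]), (0.6, [336.9, 211.7])]
stopper_tip [(0.74, [281.8, 145.5]), (0.56, [336.3, 237.4]), (0.56, [388.6, 311.5])]
```

View pics/last.png

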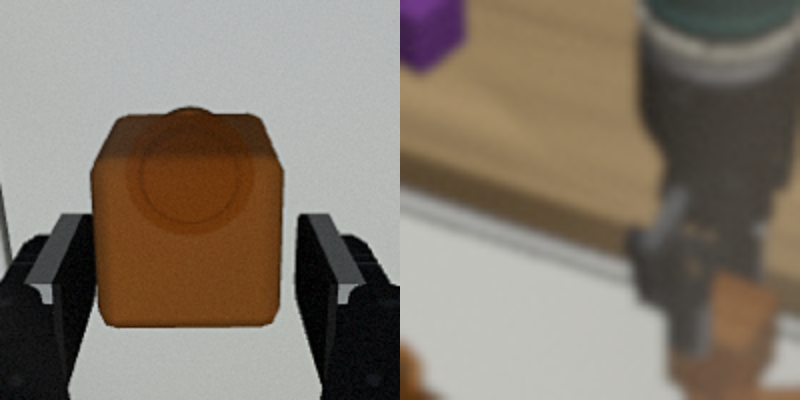

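Call:
step_arm(series=[0.002,-0.001,0,0,0.004,-0.002,0,0,0.004,-0.002,0.008,0,0.004,-0.002,0.016,0,0.004,-0.002,0.024,0,0.004,-0.002,0.024,0], gripper=0.6)

```text
time: 22.4
tool_pos: [0.4991, 0.1016, 0.0492]
tcp_rot: [-2.282, -2.157, 0.003]
wrist_force: [0.2, 0.5, 0.0]
width: 0.601
grip_force: 0.0
```

Call:
step_arm(series=[0,0,0,0,0,0,0,0,0,0,0,0], gripper=0.3, newtons=25)

```text
time: 22.78
tool_pos: [0.5, 0.1018, 0.0505]
tcp_rot: [-2.283, -2.158, 0.0]
wrist_force: [-0.5, 0.8, -1.0]
width: 0.513
grip_force: 28.9
```

```bash
python3 - <<'E'
from h import *
c=axis();prof(c["image"])
t=viewer.read_camera("top");s=viewer.read_camera("scene")
for k in(s,t):
  print([(round(p["score"],2),p["point"]) for p in viewer.spot_point(k,"jar_mouth")],[(round(p["score"],2),p["point"]) for p in viewer.spot_point(k,"jar")])
E
```

```text
stopper 0.6 [317.8, 292.3] tool x at z=-.02,0,.05: [-0.0099, -0.0221, -0.0527]
stopper 0.47 [453.2, 358.6] tool x at z=-.02,0,.05: [-0.0462, -0.0644, -0.1099]
[0.5    0.1018 0.0505] [-0.5346  0.8222 -1.0414] 0.5129913859886048 28.935325741767883 22.775
rows 198 333 [(201, 21), (215, 81), (229, 98), (243, 112), (257, 113), (271, 111), (285, 109), (299, 107), (313, 106), (327, 100)]
[(0.98, [271.4, 225.8]), (0.61, [383.4, 166.7]), (0.46, [383.9, 252.5])] [(0.84, [379.7, 200.1]), (0.75, [279.2, 254.5])]
[(0.66, [330.2, 142.4]), (0.37, [273.0, 270.1])] [(0.86, [331.9, 154.3])]
```

Call:
step_arm(series=[0,0,-0.03,0,0,0,-0.08,0,0,0,-0.13,0,0,0,-0.17,0,-0.02,0.02,-0.175,0,-0.06,0.055,-0.175,0,-0.1,0.09,-0.175,0,-0.14,0.13,-0.175,0])

```text
time: 24.22
tool_pos: [0.6227, -0.0465, 0.2255]
tcp_rot: [-2.282, -2.159, -0.0]
wrist_force: [0.2, -0.4, -2.6]
width: 0.511
grip_force: 29.0
```

Call:
step_arm(series=[-0.03,0.025,0,0,-0.035,0.03,0,0,-0.035,0.03,0,0,-0.035,0.03,0,0])

```text
time: 24.72
tool_pos: [0.6493, -0.0808, 0.2253]
tcp_rot: [-2.281, -2.159, 0.0]
wrist_force: [-1.2, 0.3, -1.6]
width: 0.514
grip_force: 28.9
```

```bash
python3 - <<'E'
from h import *
np.set_printoptions(precision=4,suppress=True)
T=tcpT();c=viewer.read_camera("wrist");W=T@np.array(c["hand_eye"]);print(T)
for p in viewer.spot_point(c,"jar_mouth")[:3]: print(p["score"],p["point"],at_z(c,p["point"],.130,W))
for l in("stopper","stopper_tip"):
  for p in viewer.spot_point(c,l)[:2]: print(l,p)
prof(c["image"])
t=viewer.read_camera("top");s=viewer.read_camera("scene")
print(tri([ray(s,[271.4,225.8]),ray(t,[330.2,142.4])]),at_z(t,[330.2,142.4],.13),at_z(t,[332.1,142.3],.13),at_z(s,[271.4,225.8],.13),at_z(s,[274.5,225.1],.13))
for l in("stopper","stopper_tip"):
  print(l,[(round(p["score"],2),p["point"],at_z(s,p["point"],.17 if l!="stopper" else .26)) for p in viewer.spot_point(s,l)[:3]])
save(c,"w.png")
E
```

```text
[[ 0.0551  0.9985 -0.0009  0.6493]
 [ 0.9985 -0.0551  0.0005 -0.0808]
 [ 0.0005 -0.0009 -1.      0.2253]
 [ 0.      0.      0.      1.    ]]
0.68 [313.2, 97.9] [ 0.6498 -0.0055  0.13  ]
stopper {'point': [60.8, 258.4], 'score': 0.72}
stopper {'point': [314.1, 290.1], 'score': 0.6}
stopper_tip {'point': [4.8, 288.1], 'score': 0.94}
stopper_tip {'point': [265.8, 116.1], 'score': 0.31}
rows 198 333 [(201, 12), (215, 71), (229, 86), (243, 108), (257, 111), (271, 111), (285, 106), (299, 94), (313, 83), (327, 81)]
[ 0.6526 -0.0049  0.1303] [ 0.6509 -0.0014  0.13  ] [ 0.6511 -0.0066  0.13  ] [ 0.6537 -0.0089  0.13  ] [ 0.6481 -0.003   0.13  ]
stopper [(0.61, [283.7, 169.1], array([ 0.579 , -0.0069,  0.26  ])), (0.57, [241.5, 176.1], array([ 0.6461, -0.0854,  0.26  ]))]
stopper_tip [(0.96, [281.0, 146.4], array([ 0.3981, -0.1212,  0.17  ])), (0.67, [247.0, 202.9], array([ 0.643 , -0.0828,  0.17  ]))]
```

Call:
step_arm(series=[0.02,-0.001,0,0,0.045,-0.002,0,0,0.065,-0.0025,0,0,0.077,-0.0025,0,0,0.077,-0.0025,0.015,0,0.077,-0.0025,0.03,0,0.077,-0.0025,0.03,0])

```text
time: 26.0
tool_pos: [0.6499, -0.0056, 0.1921]
tcp_rot: [-2.281, -2.155, 0.006]
wrist_force: [0.5, -0.5, -2.7]
width: 0.513
grip_force: 28.9
```

```bash
python3 - <<'E'
from h import *
np.set_printoptions(precision=4,suppress=True)
s=viewer.read_camera("scene");t=viewer.read_camera("top");print(tcpT()[:3,3])
for l,z in(("stopper",.229),("stopper_tip",.145),("jar_mouth",.13),("jar",0)):
  print(l,[(round(p["score"],2),p["point"],at_z(s,p["point"],z)) for p in viewer.spot_point(s,l)[:3]])
cv2.imwrite("pics/x.png",s["image"][:,:,::-1])
E
```

```text
[ 0.6514 -0.0056  0.1946]
stopper [(0.71, [271.6, 195.6], array([ 0.6463, -0.0045,  0.229 ])), (0.65, [285.1, 169.0], array([ 0.5448, -0.0237,  0.229 ]))]
stopper_tip [(0.91, [274.5, 222.4], array([0.6521, 0.0004, 0.145 ])), (0.69, [282.3, 146.0], array([ 0.366 , -0.1363,  0.145 ]))]
jar_mouth [(0.87, [383.2, 168.6], array([0.3173, 0.166 , 0.13  ])), (0.8, [271.3, 224.5], array([ 0.6498, -0.0114,  0.13  ])), (0.7, [273.4, 222.7], array([ 0.642 , -0.0097,  0.13  ]))]
jar [(0.97, [380.0, 199.4], array([0.3072, 0.1642, 0.    ])), (0.66, [275.8, 258.3], array([ 0.65  , -0.0077,  0.    ])), (0.25, [390.8, 309.9], array([0.6714, 0.3298, 0.    ]))]
```

Call:
step_arm(series=[0,0,0.008,0,0,0,0.015,0,0,0,0.021,0,0,0,0.026,0,0,0,0.03,0])

```text
time: 26.92
tool_pos: [0.6518, -0.0049, 0.165]
tcp_rot: [-2.282, -2.158, 0.0]
wrist_force: [0.5, -0.5, -2.5]
width: 0.515
grip_force: 28.9
```

Call:
step_arm(series=[0,0,0.003,0,0,0,0.006,0,0,0,0.008,0,0,0,0.009,0])

```text
time: 27.42
tool_pos: [0.6517, -0.0046, 0.1566]
tcp_rot: [-2.282, -2.158, -0.0]
wrist_force: [-0.7, 1.5, 0.2]
width: 0.51
grip_force: 29.2
```

Call:
step_arm(series=[0,0,0.001,0,0,0,0.002,0,0,0,0.002,0])

```text
time: 27.8
tool_pos: [0.6519, -0.0048, 0.1545]
tcp_rot: [-2.283, -2.158, -0.0]
wrist_force: [-1.9, 2.5, 0.5]
width: 0.515
grip_force: 29.2
```

Call:
step_arm(series=[0,0,0.001,0,0,0,0.001,0])

```text
time: 28.05
tool_pos: [0.652, -0.0047, 0.1542]
tcp_rot: [2.283, 2.158, 0.001]
wrist_force: [-3.7, 4.0, 4.4]
width: 0.51
grip_force: 29.6
```

Call:
step_arm(series=[0.001,-0.001,0,0,0.001,-0.001,0.001,0,0.001,-0.001,0.0015,0])

```text
time: 28.42
tool_pos: [0.6513, -0.0038, 0.1535]
tcp_rot: [2.282, 2.158, 0.001]
wrist_force: [-4.8, 3.0, 9.7]
width: 0.512
grip_force: 30.3
```

Call:
step_arm(series=[0,0,0,0,0,0,0,0,0,0,0,0], gripper=0.6)

```text
time: 28.8
tool_pos: [0.6509, -0.0042, 0.1514]
tcp_rot: [2.283, 2.158, -0.001]
wrist_force: [0.2, -0.1, 0.1]
width: 0.598
grip_force: 0.0
```

Call:
step_arm(series=[0,0,0,0,0,0,0,0], gripper=0.8)

```text
time: 29.05
tool_pos: [0.6509, -0.0039, 0.1518]
tcp_rot: [2.283, 2.158, -0.0]
wrist_force: [-0.2, -0.3, 0.0]
width: 0.799
grip_force: 0.0
```

Call:
step_arm(series=[0,0,-0.02,0,0,0,-0.05,0,0,0,-0.09,0,-0.03,0,-0.12,0,-0.06,0,-0.12,0,-0.09,0,-0.12,0,-0.09,0,-0.12,0])

```text
time: 29.92
tool_pos: [0.6462, -0.0957, 0.274]
tcp_rot: [2.284, 2.154, 0.002]
wrist_force: [0.4, 0.2, 0.8]
width: 0.798
grip_force: 0.0
```

```bash
python3 - <<'E'
from h import *
np.set_printoptions(precision=4,suppress=True)
T=tcpT();c=viewer.read_camera("wrist");W=T@np.array(c["hand_eye"]);s=viewer.read_camera("scene");t=viewer.read_camera("top")
P={}
for l,z in(("stopper",.188),("stopper_tip",.104),("jar_mouth",.13),("jar",0),("closed_jar",0)):
  for n,k,M in(("w",c,W),("s",s,s["T"]),("t",t,t["T"])):
    print(l,n,[(round(p["score"],2),p["point"],at_z(k,p["point"],z,M)) for p in viewer.spot_point(k,l)[:3]])
# sweep: known seated model projected into scene vs mask
im=s["image"];h=cv2.cvtColor(im,cv2.COLOR_RGB2HSV);m=(h[:,:,0]<18)&(h[:,:,1]>140)&(h[:,:,2]>40)
for y in range(185,275,5):
  x=np.where(m[y,230:310])[0]
  if len(x):print(y,x[0]+230,x[-1]+230,end=" | ")
print("\ntop row of amber near col 272:",np.where(m[150:,262:282].any(1))[0][0]+150)
def proj(X,k):
    p=k["T"][:3,:3].T@(np.array(X)-k["T"][:3,3]);q,_=cv2.projectPoints(np.array([[p[0],-p[1],-p[2]]]),np.zeros(3),np.zeros(3),np.array(k["intrinsics"]),np.array(k["distortion"]));return q.ravel()
for z in(.188,.192,.13,0):print(z,proj((.650,-.005,z),s),proj((.650,-.005,z),t))
a=np.deg2rad(87)
for dx,dy in((22,22),(-22,22),(-22,-22),(22,-22)):
    d=np.array([np.cos(a)*dx-np.sin(a)*dy,np.sin(a)*dx+np.cos(a)*dy])/1e3;print("crown corner",proj((.65+d[0],-.005+d[1],.188),s))
save(s,"y.png");save(c,"yw.png")
E
```

```text
stopper w [(0.85, [83.1, 233.8], array([ 0.4601, -0.1102,  0.188 ])), (0.84, [315.6, 72.8], array([ 0.6499, -0.0047,  0.188 ])), (0.73, [271.6, 105.4], array([ 0.6184, -0.0241,  0.188 ]))]
stopper s [(0.93, [271.2, 210.1], array([ 0.6545, -0.0042,  0.188 ])), (0.7, [283.6, 169.9], array([ 0.5069, -0.0514,  0.188 ])), (0.59, [256.1, 205.3], array([ 0.656 , -0.0462,  0.188 ]))]
stopper t [(0.86, [333.0, 134.3], array([ 0.6559, -0.0078,  0.188 ]))]
stopper_tip w [(0.66, [41.4, 259.4], array([ 0.3314, -0.1675,  0.104 ]))]
stopper_tip s [(0.69, [274.1, 234.7], array([ 0.6571, -0.0011,  0.104 ])), (0.69, [281.9, 145.0], array([ 0.3147, -0.1687,  0.104 ]))]
stopper_tip t []
jar_mouth w []
jar_mouth s [(0.92, [386.5, 166.5], array([0.3041, 0.1713, 0.13  ])), (0.62, [390.5, 309.1], array([0.7585, 0.3463, 0.13  ]))]
jar_mouth t [(0.59, [329.1, 145.4], array([0.6425, 0.0018, 0.13  ]))]
jar w []
jar s [(0.97, [279.2, 257.9], array([ 0.6448, -0.0001,  0.    ])), (0.68, [274.5, 234.3], array([ 0.5744, -0.0549,  0.    ])), (0.65, [379.4, 197.0], array([0.2978, 0.1587, 0.    ]))]
jar t [(0.67, [272.6, 266.1], array([0.3139, 0.1725, 0.    ])), (0.65, [331.6, 155.8], array([ 0.6455, -0.0078,  0.    ]))]
closed_jar w []
closed_jar s [(0.94, [344.4, 284.7], array([0.6503, 0.1954, 0.    ]))]
closed_jar t [(0.85, [269.3, 153.9], array([0.6544, 0.1837, 0.    ]))]
205 269 274 | 210 264 281 | 215 263 281 | 220 264 281 | 225 265 281 | 230 265 285 | 235 262 289 | 240 260 290 | 245 261 290 | 250 261 290 | 255 262 291 | 260 262 290 | 265 265 287 | 
top row of amber near col 272: 204
0.188 [271.8572 208.8351] [331.9741 136.52  ]
0.192 [271.7435 207.6557] [332.0076 136.0689]
0.13 [273.451  225.3358] [331.5171 142.6903]
0 [276.6847 258.6346] [330.6502 154.3964]
crown corner [284.2857 206.3632]
crown corner [269.2344 200.4681]
crown corner [259.3013 211.3325]
crown corner [274.5805 217.5172]
```

```bash
python3 -c "
from workcell import job
print(job.finish_job())"
```

```text
the job is handed in; nothing more can be done
None
```

I turned the stopper over via its side on the cart, took it again by its head, and seated it upright in the open jar, then let it go and handed the job in at about 30 s. Heights and camera checks agree that it is fully home, but I got no verdict back.

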